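Close up the pump filter box

ROBOT

A 7-joint arm with a two-finger parallel gripper is mounted at the origin on the work surface. World frame = base frame: x ahead of the robot, y to its left, z up, the work surface at z = 0. Lengths are in m, angles in rad, forces in N, time in s.
With the tool pointing down it reaches from about 0.4 to 0.85 m from the base axis. Payload 4.5 kg.
Tool frame: the origin (TCP) lies on the centre line of the jaws, within the pads' length; the fingertips stand bot.finger_overhang ahead of it and the grasp point (between the pads) lies 2 mm behind it (bot.finger_overhang is the distance from the TCP to the fingertips, in m); z points along the fingers, y is the line along which they close (so a half turn about z gives the same grasp; the last joint's range is limited). The gripper opens to 85 mm and grips with 20 to 120 N. Pads are 22 mm wide; open, the fingers measure 114 mm over their backs; the gripper's body (76 mm by 85 mm) begins 54 mm behind the grasp point. The pads swing forward as they close: fully open they stand 13 mm farther back than shut.
Start: joints at [-1.222, 0.689, -0.195, 1.565, 0.157, 0.902, -0.215], TCP at [0.193, 0.594, 0.248] pointing down, gripper open.
Joint ranges: [-3.01, 3.01], [-0.46, 2.08], [-1.47, 1.51], [0.13, 2.56], [-1, 4.14], [0.04, 2.09], [-2.66, 2.66]. Speed limits (rad/s): [2.57, 2.57, 3.14, 3.14, 3.14, 3.14, 3.14].

INTERFACE

Orientations are given as a unit quaternion [w, x, y, z].
In Python, from rig import bot gives the robot as it stands. The module is installed in compiled form; this text tells all that it offers.
- The arm moves only by the tool servo_tool, never from a script. Its argument "increments" is a list that holds one entry, the list of rows, each a list of 5 numbers: the shift along the tool's x, y, z in cm, then the turn about the tool's z in rad, then the opening, from 0 (shut) to 1 (fully open). In form: [[[tx, ty, tz, twist, fingers], ...]]. A call has 1 to 10 rows; each row is the pose to reach, as a shift and turn from the pose commanded when the call began, along the tool's axes at that moment; what a row does not reach only later rows make up. A row lasts 1/10 s, in which the tool goes at most 50 mm and 8.59 degrees, less where a joint would pass 70% of its speed; a pose out of reach is approached as far as the arm can. A call with a gripper value outside its range is refused whole. The fingers move at their own pace and stop on an object; "squeeze" is the grip in N (left out, the last holds). Time passes only in rows, so rows that repeat a pose let the fingers close. It gives the time, the measured TCP pose, the force, the opening and the grip force at its end, in the units of the state.
- bot.read_state(): the state, without advancing time (a new reading comes with each control period).
- bot.grab_frame(name): name is "scene" or "top"; returns a dict with "frame" (420x560x3 uint8, red, green, blue), "range_z" (420x560 float32, m along the optical axis (not along the pixel's ray), 0 where there is no reading), "fx", "fy", "cx", "cy" (pixels), "xyz" and "attitude" of the camera in the world. Camera axes: x right, y down, z forward; pixel columns grow to the right and rows downward; lengths in m; the calibration is good to about 2 mm. A picture is of the moment at which its call begins.
- bot.hand_in(): hands the job in; it is judged then, once.
The state is a dict: "time": time; "joints": joint angles; "joint_vel": joint speeds; "joint_torque": joint torques, N m; "position": TCP position; "tool_rot": TCP orientation; "ft_force": force on the tool from outside, world axes, zero at the start; "ft_torque": the same for the moment, N m; "finger_gap": finger opening in m; "finger_force": force on a finger pad.
Only numpy, scipy, OpenCV 4.12 (cv2) and the standard library are available. Lean on these libraries where they do the work, as an engineer would, in place of code of your own. Each camera call takes 0.05 s, during which the arm holds its last target. There are 200 camera calls.

TASK

Close up the pump's filter box after service: lay the filter cartridge flat in the open box with its grip rib up, then seat the cover plate over the two locating pins so that it lies flat on the rim all round with its handle up, and last swing the hold-down arm over the cover as far as its stop. Leave the beaker, the jar and the wrench where they are.

Things in the scene. Friction and masses are not known exactly. Their poses are not given: they have to be found in the camera images.
- housing: Grey painted filter box, open on top, fixed: 190 (its x) by 110 (its y) by 62 mm high. Origin: centre of its underside, at bench height; z up. Two steel locating pins, 10 mm in diameter with tapered tips, stand on the end rims at x = +80 and -80 mm, y = 0; their tips are 80 mm above the bench, the rim 62 mm. Two brass hose stubs stick out 26 mm from the +x end.
- chamber (a point): Centre of the floor of the box's open chamber, 8 mm above the bench on the box's axis. The chamber is 130 (along the box's x) by 92 mm and 54 mm deep.
- cover: Loose aluminium cover plate, 186 (its x) by 106 by 6 mm, 0.2 to 0.5 kg, lying handle up. Origin: centre of its underside. Two 14 mm through holes at x = +80 and -80 mm, y = 0 fit the pins with 2 mm play each way; either way round fits. Mid-plate a black bow handle along x, 54 mm long, 16 mm thick; grip its bar, 26 to 41 mm above the underside. Seated, the underside is 62 mm above the bench.
- cartridge: Loose white filter cartridge with grey pleats, lying rib up, 0.1 to 0.2 kg: body 100 (its x) by 56 by 26 mm high; on top a grip rib along x, 64 mm long, 12 mm thick, 24 mm high (50 mm in all). Origin: centre of its underside. Fits the chamber lengthwise only, either way round, 15 mm to spare at each end; inside, the rib ends 4 mm below the rim, so open the fingers only a little there.
- latch (a joint): Angle (rad) of the steel hold-down arm about its upright pivot. 0: closed, at its stop, pointing along the box's -y across the cover; grows counterclockwise seen from above; 1.57: along the box's +x, beside it; stop at 2.4. Light friction (1.3 N at the knob). Arm 60 mm long, 16 mm wide, underside 70 mm above the bench, 2 mm over a seated cover.
- latch_pivot (a point): Axis of the arm's upright pivot, at bench height: x = +50, y = +72 mm in the box's frame, on a bracket at the box's +y side.
- latch_knob (a point): Centre of the top of the upright white round knob on the hold-down arm, 20 mm in diameter and 30 mm high (from 79 to 109 mm above the bench), 48 mm from the pivot. The arm stays where it is left; push the knob or pinch it from above; a cover not seated blocks the arm.
- beaker: Glass beaker, 72 mm wide, 85 mm high, a bystander. Origin: centre of its underside.
- jar: Amber jar, 68 mm wide, about 100 mm high, a bystander. Origin: centre of its underside.
- wrench: Steel wrench, 170 mm long, lying on the bench, a bystander.
Things that resemble listed ones, but are neither listed nor needed, are in the scene too. Leave any green or yellow look-alike of the cartridge alone. Of the things like the cover, leave any that is turquoise; of the rest the smaller one is meant.

How it is judged:
By the outcome, as a careful person would: the job done as asked, in the order asked, and still so for the second after the job is handed in, with the robot touching nothing.
It also fails if it takes over 67 s, if anything falls off the work surface, if the arm or the gripper's body presses on something with over 40 N, if the wrist force passes 120 N, or if a joint passes its speed limit or range.

## Working session

There is one attempt and no reset: what is moved stays moved. The work goes in short steps, Python scripts to look and compute and a tool call to move; the robot and the scene stay as the last step left them, time stands still between calls to the robot, and variables do not carry over. Pictures are saved under pics/ and viewed, at most 13 in all, crops included, and the job is handed in when it is done.

Besides the shell and the picture viewer there is one more tool, called after ">>>" in YAML: its name, and indented under it one key for each argument. servo_tool: Moves the arm, as the interface text tells. Its arguments: {"type":"object","properties":{"increments":{"type":"array","items":{"type":"array","items":{"type":"array","items":{"type":"number"}}}},"squeeze":{"type":"number"}},"required":["increments"]}

```bash
mkdir -p pics; cat > h.py <<'E'
import numpy as np, cv2
from rig import bot
from scipy.spatial.transform import Rotation as R
def q2m(q): return R.from_quat([q[1],q[2],q[3],q[0]]).as_matrix()
def cloud(f):
    z=f["range_z"]; v,u=np.mgrid[:z.shape[0],:z.shape[1]]
    p=np.stack([(u-f["cx"])/f["fx"]*z,(v-f["cy"])/f["fy"]*z,z],-1)
    a=np.array(f["attitude"]); M=q2m(a) if a.size==4 else a
    return p@M.T+np.array(f["xyz"])
def save(n,fr): cv2.imwrite("pics/"+n,cv2.cvtColor(fr,cv2.COLOR_RGB2BGR))
E
python3 - <<'E'
from h import *
for n in("top","scene"):
    f=bot.grab_frame(n); save(n+"0.png",f["frame"]); np.save(n+"0.npy",cloud(f)); print(f["xyz"],f["attitude"],f["fx"])
s=bot.read_state(); print(s,bot.finger_overhang)
E
```

```text
[0.32202443 0.07405084 1.61808695] [-0.04323566  0.71020768 -0.70138398  0.04238206] 492.6401083506049
[ 1.2597795  -0.59718934  0.83557211] [-0.40574604  0.82182459  0.3535114  -0.18709404] 431.8658264223075
{'time': 0.1, 'joints': array([-1.22219253,  0.68989218, -0.19452968,  1.56624357,  0.15733315,
        0.90252143, -0.21507632]), 'joint_vel': array([-0.00138018, -0.00274036, -0.00028482, -0.00140025,  0.00033644,
       -0.00208823, -0.00139811]), 'joint_torque': array([-2.99902094e-03, -5.40601766e+01, -1.27106789e+00, -1.58986402e+01,
        9.42206156e-03,  4.41696917e-03, -7.62115832e-06]), 'position': array([0.19339008, 0.59373849, 0.24756849]), 'tool_rot': array([-5.84045720e-05,  1.56689297e-01,  9.87647593e-01, -8.32629240e-04]), 'ft_force': array([-0.06087777, -0.13586416,  0.10742598]), 'ft_torque': array([-0.03229236,  0.04136351,  0.04804927]), 'finger_force': 0.0, 'finger_gap': 0.08506760799841184} 0.017
```

View pics/top0.png

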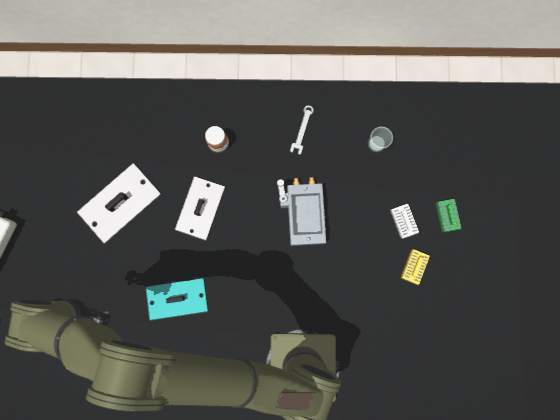

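View pics/scene0.png

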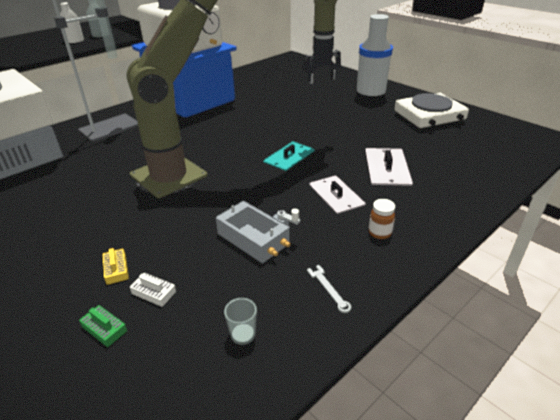

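```bash
cat >> h.py <<'E'
def rect(P,m,name):
    p=P[m]; (c,s,a)=cv2.minAreaRect(p[:,:2].astype(np.float32)*1000)
    if s[0]<s[1]: a+=90; s=s[::-1]
    a=(a+90)%180-90
    print(name,"c",np.round(c,1),"size",np.round(s,1),"ang",round(a,2),"z",np.round(np.percentile(p[:,2],[5,50,95])*1000,1),"n",m.sum(), "mean",np.round(p.mean(0)*1000,1))
def win(P,u0,u1,v0,v1):
    m=np.zeros(P.shape[:2],bool); m[v0:v1,u0:u1]=True; return m
E
python3 - <<'E'
from h import *
P=np.load("top0.npy"); I=cv2.imread("pics/top0.png"); z=P[...,2]; g=I.min(2)
w=win(P,172,228,170,245); rect(P,w&(g>120)&(z<.02),"cover"); rect(P,w&(z>.02),"coverhandle")
w=win(P,385,422,198,242); rect(P,w&(z>.012),"cart"); rect(P,w&(z>.038),"rib"); rect(P,w&(z>.012)&(z<.035),"cartbody")
w=win(P,286,332,178,250); rect(P,w&(z>.05)&(z<.068),"rim"); rect(P,w&(z>.05),"rim+"); rect(P,w&(z<.03)&(g>60),"floor")
w=win(P,270,292,172,212); rect(P,w&(z>.05),"arm"); rect(P,w&(z>.09),"knob")
print("bench",np.median(z[260:330,450:540]))
for n,(u,v) in dict(c1=(208,185),c2=(191,229),pin1=(306,187),pin2=(308,238),knob=(281,184),piv=(284,200)).items(): print(n,np.round(P[v,u]*1000,1))
c=cv2.resize(I[165:255,170:430],None,fx=3,fy=3,interpolation=cv2.INTER_CUBIC); cv2.imwrite("pics/z0.png",c)
E
```

```text
cover c [505.8 340.8] size [188.2 112.8] ang -17.78 z [ 0.1  6.5 12.6] n 1774 mean [504.4 339.6   6.5]
coverhandle c [408.9 220.5] size [336.3  53.2] ang 50.32 z [  29.8   40.6 1618.1] n 105 mean [489.7 314.4 174.6]
cart c [ 397.5 -143.9] size [461.   99.2] ang -68.9 z [19.6 28.4 53.8] n 568 mean [ 467.6 -325.9   45. ]
rib c [ 383.6 -139. ] size [439.1  62.6] ang -65.76 z [40.2 50.8 59.9] n 104 mean [ 462.3 -311.5  125.2]
cartbody c [ 470.  -331.8] size [99.2 58.1] ang 20.89 z [18.6 27.4 32.7] n 451 mean [ 468.6 -329.    26.7]
rim c [484.3  -7.5] size [191.5 120.5] ang 5.41 z [56.2 62.7 67.1] n 854 mean [484.3  -9.1  62.3]
rim+ c [451.8  -4.8] size [271.4 136.4] ang -4.59 z [56.6 63.3 71.9] n 982 mean [483.5  -6.9  87.2]
floor c [498.9  -9.7] size [222.4 127. ] ang 3.72 z [ 1.4  9.2 17.3] n 1227 mean [486.1  -9.9   9.3]
arm c [454.1  59.5] size [263.7  41.6] ang 0.59 z [ 58.9  73.  110.5] n 275 mean [537.4  58.8 103.9]
knob c [453.9  72. ] size [263.7  15.6] ang 0.82 z [  99.7  109.5 1618.1] n 40 mean [543.9  73.8 296.8]
bench 0.0015950444955656895
c1 [ 5.819e+02  3.148e+02 -4.000e-01]
c2 [ 4.347e+02  3.663e+02 -4.000e-01]
pin1 [566.4  -6.9  80.3]
pin2 [405.6 -14.2  79.3]
knob [571.1  72.2 104.2]
piv [524.3  62.1  79.2]
```

View pics/z0.png

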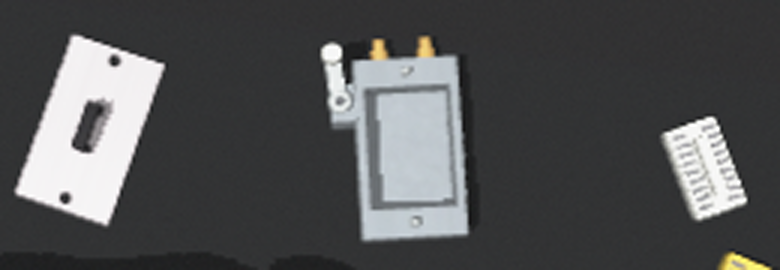

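```bash
cat >> h.py <<'E'
def proj(f,uv,h):
    uv=np.atleast_2d(np.array(uv,float)); M=q2m(f["attitude"]); o=np.array(f["xyz"])
    d=np.stack([(uv[:,0]-f["cx"])/f["fx"],(uv[:,1]-f["cy"])/f["fy"],np.ones(len(uv))],-1)@M.T
    return (o+d*((h-o[2])/d[:,2])[:,None])
def zoom(fr,u0,u1,v0,v1,k=8): return cv2.resize(fr[v0:v1,u0:u1],None,fx=k,fy=k,interpolation=cv2.INTER_CUBIC)
def uvz(xy,u0,v0,k): return (np.array(xy,float)+.5)/k-.5+[u0,v0]
def orect(f,box,thr,h,name,lo=True):
    u0,u1,v0,v1=box; g=zoom(f["frame"],*box).min(2)
    m=(g>thr).astype(np.uint8); cs=cv2.findContours(m,cv2.RETR_EXTERNAL,cv2.CHAIN_APPROX_NONE)[0]
    c=max(cs,key=cv2.contourArea)[:,0]; w=proj(f,uvz(c,u0,v0,8),h)
    (ce,s,a)=cv2.minAreaRect(w[:,:2].astype(np.float32)*1000)
    if s[0]<s[1]: a+=90; s=s[::-1]
    print(name,np.round(ce,1),np.round(s,1),round((a+90)%180-90,2)); return c
E
python3 - <<'E'
from h import *
f=bot.grab_frame("top")
orect(f,(168,232,170,248),100,.006,"cover"); orect(f,(385,425,198,243),100,.026,"cart")
orect(f,(286,332,178,250),75,.062,"housing")
Z=lambda x,y,h:np.round(proj(f,uvz([x,y],170,165,3),h)[0]*1000,1)
print("holes",Z(115,60,.006),Z(66,198,.006)); print("pins",Z(406,71,.08),Z(416,221,.08))
print("knob",Z(332,51,.109),"piv",Z(340,100,.079))
s=bot.grab_frame("scene"); 
a=zoom(s["frame"],210,310,190,270,4); b=zoom(s["frame"],300,370,165,220,4);c=zoom(s["frame"],120,190,260,315,4)
bc=np.hstack([b,c]); W=bc.shape[1]; pad=np.zeros((320,W,3),np.uint8); pad[:,:400]=a; 
save("z1.png",np.vstack([pad,bc])); 
E
```

```text
cover [505.3 339.7] [190.6 111.8] -17.86
cart [ 468.7 -329.3] [104.4  65.2] 20.36
housing [493.7  -5.3] [215.9 122.4] 3.91
holes [582.  313.8   6. ] [428.9 362.8   6. ]
pins [562.2  -3.8  80. ] [404.6 -15.2  80. ]
knob [577.6  74.3 109. ] piv [530.7  65.3  79. ]
```

View pics/z1.png

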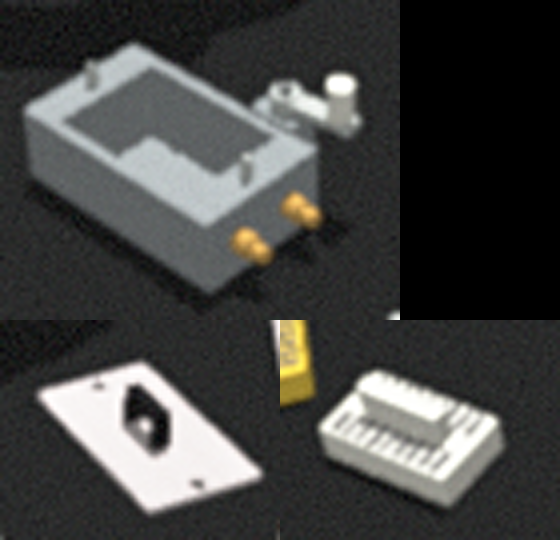

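```bash
python3 - <<'E'
from h import *
s=bot.grab_frame("scene")
Z=lambda x,y,u,v,h:np.round(proj(s,uvz([x,y],u,v,4),h)[0]*1000,1)
print("pins",Z(92,63,210,190,.08),Z(247,154,210,190,.08)); print("holes",Z(98,65,300,165,.006),Z(199,164,300,165,.006))
print("knob",Z(341,80,210,190,.109))
# rib top of cartridge, cover handle top (scene+top) 
print("rib ends",[Z(x,y,120,260,.05) for x,y in((95,55),(160,92))])
f=bot.grab_frame("top"); P=cloud(f); z=P[...,2]
for n,w,l,hh in(("rib",(392,416,205,238),.040,.06),("handle",(188,214,192,224),.030,.06)):
    m=win(P,*w)&(z>l)&(z<hh); v,u=np.nonzero(m); q=proj(f,np.c_[u,v],.05 if n=="rib" else .041); c,d,a=cv2.fitEllipse(q[:,:2].astype(np.float32)*1000); print(n,np.round(q.mean(0)*1000,1),m.sum(),np.round(cv2.minAreaRect(q[:,:2].astype(np.float32)*1000)[0],1))
E
```

```text
pins [403.1  -9.6  80. ] [561.8   1.6  80. ]
holes [429.6 365.9   6. ] [584.2 316.1   6. ]
knob [574.1  80.1 109. ]
rib ends [array([ 440.5, -330.2,   50. ]), array([ 498. , -316.8,   50. ])]
rib [ 469.4 -331.5   50. ] 93 [ 470.  -330.9]
handle [505.5 337.2  41. ] 90 [505.3 337.2]
```

```bash
cat >> h.py <<'E'
def go(x,y,z,ang=None):
    "target TCP mm, tool-x world angle deg -> increments"
    s=bot.read_state(); M=q2m(s["tool_rot"]); d=M.T@(np.array([x,y,z])/1000-s["position"])*100
    a0=np.degrees(np.arctan2(M[1,0],M[0,0])); t=0 if ang is None else -((ang-a0+180)%360-180)
    print("inc",np.round(d,2),"twist",round(np.radians(t),3),"| pos",np.round(s["position"]*1000,1),"ang",round(a0,2),"tilt",np.round(M[:2,2],4),"j",np.round(s["joints"],2),"t",s["time"],"F",np.round(s["ft_force"],1),"gap",round(s["finger_gap"]*1000,1),round(s["finger_force"],1))
E
python3 -c "
from h import *
go(480,100,250,90); go(469,-329,150,20.6)"
```

```text
inc [-42.55 -38.11  -0.18] twist 1.256 | pos [193.5 594.1 248. ] ang 161.96 tilt [-0.0002 -0.0005] j [-1.22  0.69 -0.19  1.57  0.16  0.9  -0.22] t 0.3 F [-0.  -0.9  0.6] gap 85.4 0.0
inc [-54.78 -79.24   9.84] twist 2.467 | pos [193.5 594.1 248. ] ang 161.96 tilt [-0.0002 -0.0005] j [-1.22  0.69 -0.19  1.57  0.16  0.9  -0.22] t 0.3 F [-0.  -0.9  0.6] gap 85.4 0.0
```

>>> servo_tool:
  increments:
    - [[-42.5,-38,0,1.25,1],[-42.5,-38,0,1.25,1],[-42.5,-38,0,1.25,1],[-42.5,-38,0,1.25,1],[-42.5,-38,0,1.25,1],[-42.5,-38,0,1.25,1],[-42.5,-38,0,1.25,1],[-42.5,-38,0,1.25,1],[-42.5,-38,0,1.25,1],[-42.5,-38,0,1.25,1]]

```text
time: 1.3
position: [0.4455, 0.1605, 0.2485]
tool_rot: [0.0, 0.705, 0.709, 0.0]
ft_force: [0.9, 0.7, -0.4]
finger_gap: 0.0853
finger_force: 0.0
```

```bash
python3 -c "
from h import *
go(469,-329,150,20.6)"
```

```text
inc [-48.96   2.07   9.84] twist 1.217 | pos [445.5 160.5 248.5] ang 90.31 tilt [0.0006 0.0003] j [-0.51  0.5   0.1   2.02 -0.08  0.63 -0.35] t 1.3 F [ 0.9  0.7 -0.4] gap 85.3 0.0
```

>>> servo_tool:
  increments:
    - [[-49,2,0,1.217,1],[-49,2,0,1.217,1],[-49,2,0,1.217,1],[-49,2,0,1.217,1],[-49,2,0,1.217,1],[-49,2,0,1.217,1],[-49,2,8,1.217,1],[-49,2,8,1.217,1],[-49,2,8,1.217,1],[-49,2,8,1.217,1]]

```text
time: 2.3
position: [0.4676, -0.3235, 0.1699]
tool_rot: [-0.0, 0.984, 0.179, 0.0]
ft_force: [0.4, -0.0, 0.1]
finger_gap: 0.0855
finger_force: 0.0
```

```bash
python3 -c "
from h import *
go(469,-329,40,20.6)"
```

```text
inc [-0.07  0.57 12.99] twist 0.0 | pos [ 467.6 -323.5  169.9] ang 20.62 tilt [0.0004 0.0003] j [ 0.34  0.75  0.32  1.83 -0.38  0.62 -0.32] t 2.3 F [ 0.4 -0.   0.1] gap 85.5 0.0
```

>>> servo_tool:
  increments:
    - [[0,0,0,0,1],[0,0,0,0,1]]

```text
time: 2.5
position: [0.4667, -0.3228, 0.1701]
tool_rot: [-0.0, 0.984, 0.178, -0.0]
ft_force: [0.3, 0.5, 0.4]
finger_gap: 0.0854
finger_force: 0.0
```

```bash
python3 -c "
from h import *
go(469,-329,45,20.6)"
```

```text
inc [1.000e-02 6.800e-01 1.251e+01] twist -0.002 | pos [ 466.7 -322.8  170.1] ang 20.47 tilt [-0.0011  0.0006] j [ 0.34  0.75  0.32  1.83 -0.37  0.62 -0.33] t 2.5 F [0.3 0.5 0.4] gap 85.4 0.0
```

>>> servo_tool:
  increments:
    - [[0,0.7,5,0,1],[0,0.7,10,0,1],[0,0.7,12.5,0,1],[0,0.7,12.5,0,0.4],[0,0.7,12.5,0,0],[0,0.7,12.5,0,0],[0,0.7,12.5,0,0],[0,0.7,12.5,0,0],[0,0.7,12.5,0,0]]
  squeeze: 40

```text
time: 3.4
position: [0.4706, -0.3286, 0.0472]
tool_rot: [0.001, 0.984, 0.179, 0.001]
ft_force: [0.1, 1.5, 7.4]
finger_gap: 0.0111
finger_force: 39.9
```

```bash
python3 -c "
from h import *
go(469,-329,45,20.6)"
```

```text
inc [-0.17 -0.02  0.22] twist 0.001 | pos [ 470.6 -328.6   47.2] ang 20.63 tilt [ 0.0019 -0.0008] j [ 0.41  0.94  0.2   1.86 -0.45  0.38 -0.26] t 3.4 F [0.1 1.5 7.4] gap 11.1 39.9
```

>>> servo_tool:
  increments:
    - [[0,0,-4,0,0],[0,0,-8,0,0],[0,0,-12,0,0],[0,0,-12,0,0],[0,0,-12,0,0]]

```text
time: 3.9
position: [0.4702, -0.3284, 0.1667]
tool_rot: [0.001, 0.984, 0.179, 0.001]
ft_force: [-1.1, 0.9, -1.8]
finger_gap: 0.011
finger_force: 39.5
```

```bash
python3 -c "
from h import *
go(483,-7,167,4.1)
f=bot.grab_frame('top'); save('t1.png',zoom(f['frame'],280,440,150,270,4))"
```

```text
inc [ 12.52 -29.63  -0.05] twist 0.288 | pos [ 470.2 -328.4  166.7] ang 20.62 tilt [ 0.0018 -0.0007] j [ 0.34  0.76  0.32  1.82 -0.38  0.63 -0.31] t 3.9 F [-1.1  0.9 -1.8] gap 11.0 39.5
```

View pics/t1.png

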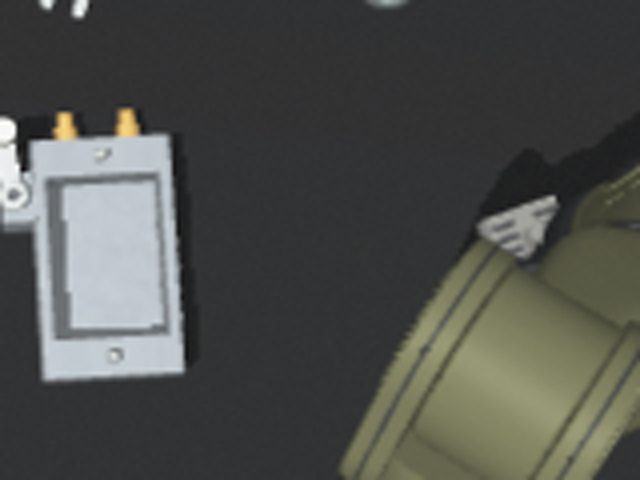

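```bash
python3 -c "
from h import *
f=bot.grab_frame('top')
w=proj(f,uvz([[30,140],[168,133],[185,373],[44,381]],280,150,4),.062)[:,:2]*1000
print(w.round(1),w.mean(0)); print(proj(f,uvz([[101,153],[115,355]],280,150,4),.08).round(4))"
```

```text
[[576.3  52.5]
 [583.3 -57.8]
 [391.9 -71.6]
 [384.3  39.4]] [483.94889356  -9.36450686]
[[ 0.5637 -0.0034  0.08  ]
 [ 0.4044 -0.0153  0.08  ]]
```

>>> servo_tool:
  increments:
    - [[12.5,-29.6,0,0.288,0],[12.5,-29.6,0,0.288,0],[12.5,-29.6,0,0.288,0],[12.5,-29.6,0,0.288,0],[12.5,-29.6,0,0.288,0],[12.5,-29.6,0,0.288,0],[12.5,-29.6,0,0.288,0],[12.5,-29.6,0,0.288,0],[12.5,-29.6,0,0.288,0],[12.5,-29.6,0,0.288,0]]

```text
time: 5.0
position: [0.4822, -0.009, 0.1654]
tool_rot: [0.001, 0.999, 0.035, -0.001]
ft_force: [0.1, -0.8, -1.5]
finger_gap: 0.0115
finger_force: 39.6
```

```bash
python3 -c "
from h import *
go(483,-7,56,4.1)
f=bot.grab_frame('scene'); save('s1.png',zoom(f['frame'],190,320,130,270,4))"
```

```text
inc [ 0.11 -0.21 10.94] twist -0.002 | pos [482.2  -9.  165.4] ang 3.97 tilt [-0.001  -0.0013] j [-0.34  0.7   0.44  2.09 -0.62  0.49 -0.94] t 5.0 F [ 0.1 -0.8 -1.5] gap 11.5 39.6
```

View pics/s1.png

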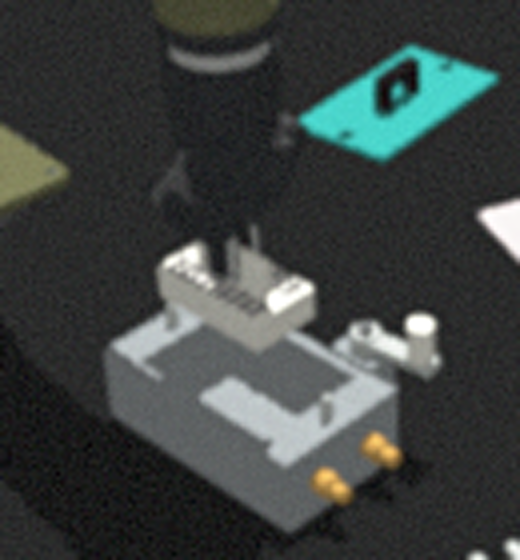

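>>> servo_tool:
  increments:
    - [[0.1,-0.1,4,0,0],[0.1,-0.1,8,0,0],[0.1,-0.1,10,0,0],[0.1,-0.1,10.9,0,0],[0.1,-0.1,10.9,0,0],[0.1,-0.1,10.9,0,0.35],[0.1,-0.1,10.9,0,0.35],[0.1,-0.1,10.9,0,0.35]]

```text
time: 5.85
position: [0.4842, -0.0064, 0.0576]
tool_rot: [0.0, 0.999, 0.036, 0.001]
ft_force: [-1.3, -0.9, 0.5]
finger_gap: 0.0297
finger_force: 0.0
```

>>> servo_tool:
  increments:
    - [[0,0,-4,0,0.35],[0,0,-9,0,0.35],[0,0,-14,0,0.35],[0,0,-15,0,0.5]]

```text
time: 6.25
position: [0.486, -0.0069, 0.2118]
tool_rot: [0.0, 0.999, 0.036, 0.005]
ft_force: [1.4, -0.2, 0.1]
finger_gap: 0.0422
finger_force: 0.0
```

```bash
python3 -c "
from h import *
go(506,339,200,162.2)"
```

```text
inc [  4.45 -34.36   1.18] twist -2.759 | pos [486.   -6.9 211.8] ang 4.1 tilt [ 0.009  -0.0004] j [-0.42  0.63  0.55  2.05 -0.57  0.61 -0.97] t 6.25 F [ 1.4 -0.2  0.1] gap 42.2 0.0
```

>>> servo_tool:
  increments:
    - [[0,-5,0,-0.14,1],[1,-10,0,-0.29,1],[2,-15,0,-0.44,1],[3,-20,0,-0.59,1],[4,-25,0,-0.74,1],[4.4,-30,0,-0.89,1],[4.4,-34.4,0,-1.04,1],[4.4,-34.4,0,-1.19,1],[4.4,-34.4,0,-1.34,1],[4.4,-34.4,0,-1.49,1]]

```text
time: 7.25
position: [0.5021, 0.3404, 0.2065]
tool_rot: [-0.0, 0.708, 0.707, -0.0]
ft_force: [-0.2, -0.7, -1.9]
finger_gap: 0.0854
finger_force: 0.0
```

```bash
python3 -c "
from h import *
go(505.8,339,140,162.2)"
```

```text
inc [-0.14  0.37  6.65] twist -1.262 | pos [502.1 340.4 206.5] ang 89.92 tilt [-0.0005 -0.0004] j [-0.79  0.72  0.21  1.68 -0.2   0.76 -0.49] t 7.25 F [-0.2 -0.7 -1.9] gap 85.4 0.0
```

>>> servo_tool:
  increments:
    - [[-0.1,0.4,2,-1.262,1],[-0.1,0.4,4,-1.262,1],[-0.1,0.4,6,-1.262,1],[-0.1,0.4,8,-1.262,1],[-0.1,0.4,8,-1.262,1],[-0.1,0.4,8,-1.262,1],[-0.1,0.4,8,-1.262,1],[-0.1,0.4,8,-1.262,1],[-0.1,0.4,8,-1.262,1],[-0.1,0.4,8,-1.262,1]]

```text
time: 8.25
position: [0.5065, 0.3387, 0.1267]
tool_rot: [-0.0, 0.158, 0.987, -0.0]
ft_force: [-0.2, 0.3, -0.7]
finger_gap: 0.0853
finger_force: 0.0
```

```bash
python3 -c "
from h import *
go(505.8,339,33,162.2)"
```

```text
inc [0.07 0.01 9.37] twist -0.007 | pos [506.5 338.7 126.7] ang 161.79 tilt [-0.0006  0.0001] j [-0.58  0.83 -0.16  1.71  0.2   0.61  0.41] t 8.25 F [-0.2  0.3 -0.7] gap 85.3 0.0
```

>>> servo_tool:
  increments:
    - [[0.1,0,4,0,1],[0.1,0,8,0,1],[0.1,0,9.4,0,1],[0.1,0,9.4,0,0.5],[0.1,0,9.4,0,0],[0.1,0,9.4,0,0],[0.1,0,9.4,0,0],[0.1,0,9.4,0,0],[0.1,0,9.4,0,0]]
  squeeze: 70

```text
time: 9.15
position: [0.5069, 0.3404, 0.0345]
tool_rot: [0.001, 0.158, 0.987, 0.001]
ft_force: [-1.5, 0.2, 6.7]
finger_gap: 0.0147
finger_force: 69.5
```

```bash
python3 -c "
from h import *
go(505.8,339,33,162.2)"
```

```text
inc [ 0.06 -0.17  0.15] twist -0.007 | pos [506.9 340.4  34.5] ang 161.8 tilt [0.0026 0.0025] j [-0.6   0.97 -0.12  1.74  0.23  0.44  0.38] t 9.15 F [-1.5  0.2  6.7] gap 14.7 69.5
```

>>> servo_tool:
  increments:
    - [[0,0,-3,0,0],[0,0,-7,0,0],[0,0,-11,0,0],[0,0,-13,0,0],[0,0,-13,0,0]]

```text
time: 9.65
position: [0.5073, 0.3403, 0.166]
tool_rot: [0.002, 0.158, 0.987, 0.002]
ft_force: [0.2, 0.2, -4.5]
finger_gap: 0.0149
finger_force: 69.5
```

```bash
python3 -c "
from h import *
go(483.5,-8,163,184.1)
f=bot.grab_frame('top'); save('t2.png',np.hstack([zoom(f['frame'],150,250,150,270,4),zoom(f['frame'],275,345,150,270,4)]))"
```

```text
inc [ -8.63 -33.83   0.15] twist -0.39 | pos [507.3 340.3 166. ] ang 161.77 tilt [0.0049 0.0038] j [-0.57  0.77 -0.17  1.69  0.19  0.69  0.41] t 9.65 F [ 0.2  0.2 -4.5] gap 14.9 69.5
```

View pics/t2.png

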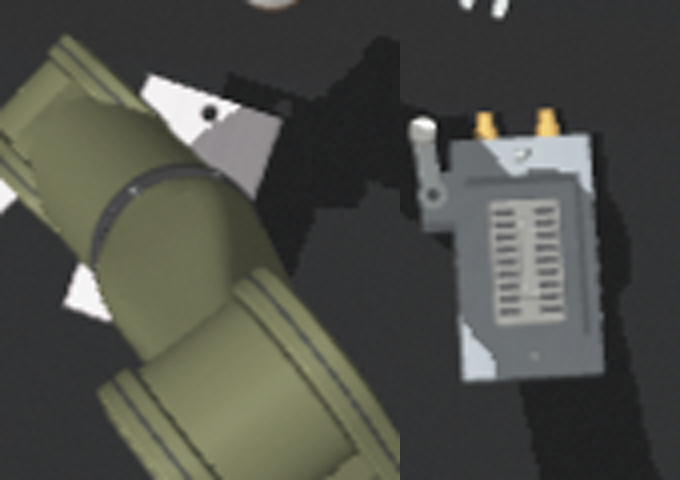

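```bash
python3 -c "
from h import *
f=bot.grab_frame('top')
w=proj(f,uvz([[209,113],[150,75],[281,120]],150,150,4),.1375)*1000
h=w[0]; print(w.round(1)); e=w[1]-w[2]; a=np.degrees(np.arctan2(e[1],e[0]))-90; print('ang',a)
for b in(a,-18.2): 
  d=np.array([np.cos(np.radians(b)),np.sin(np.radians(b))]); print(h[:2]-80*d)
"
```

```text
[[581.5 313.6 137.5]
 [610.4 359.6 137.5]
 [576.8 258.6 137.5]]
ang -18.39365395812547
[505.62665768 338.8287896 ]
[505.54177091 338.57206803]
```

>>> servo_tool:
  increments:
    - [[-1.3,-5,0,-0.06,0],[-2.6,-10,0,-0.12,0],[-3.8,-15,0,-0.18,0],[-5.1,-20,0,-0.24,0],[-6.4,-25,0,-0.3,0],[-7.6,-30,0,-0.36,0],[-8.6,-33.8,0,-0.39,0],[-8.6,-33.8,0,-0.39,0],[-8.6,-33.8,0,-0.39,0],[-8.6,-33.8,0,-0.39,0]]

```text
time: 10.75
position: [0.4814, -0.0074, 0.1618]
tool_rot: [-0.001, -0.037, 0.999, 0.001]
ft_force: [0.6, -0.2, -4.3]
finger_gap: 0.0146
finger_force: 70.0
```

```bash
python3 -c "
from h import *
go(483.5,-8,130,184.1)"
```

```text
inc [-0.21 -0.08  3.18] twist 0.002 | pos [481.4  -7.4 161.8] ang -175.79 tilt [-0.0017  0.0015] j [ 0.12  0.66 -0.32  2.07  0.44  0.48  1.11] t 10.75 F [ 0.6 -0.2 -4.3] gap 14.6 70.0
```

>>> servo_tool:
  increments:
    - [[-0.4,0,2,0.002,0],[-0.4,0,4,0.002,0],[-0.4,0,4,0.002,0],[-0.4,0,4,0.002,0]]

```text
time: 11.15
position: [0.4855, -0.0068, 0.1226]
tool_rot: [-0.001, -0.037, 0.999, 0.0]
ft_force: [-0.2, -0.6, -3.6]
finger_gap: 0.0147
finger_force: 69.9
```

```bash
python3 -c "
from h import *
go(485.3,-7.8,122,184.15)
f=bot.grab_frame('top'); s=bot.grab_frame('scene'); save('t3.png',np.hstack([zoom(f['frame'],275,345,170,250,5),cv2.resize(zoom(s['frame'],205,305,150,250,4),(400,400))]))"
```

```text
inc [ 0.03 -0.1   0.06] twist 0.001 | pos [485.5  -6.8 122.6] ang -175.81 tilt [-0.0014  0.0005] j [ 0.08  0.74 -0.26  2.08  0.49  0.38  1.07] t 11.15 F [-0.2 -0.6 -3.6] gap 14.7 69.9
```

View pics/t3.png

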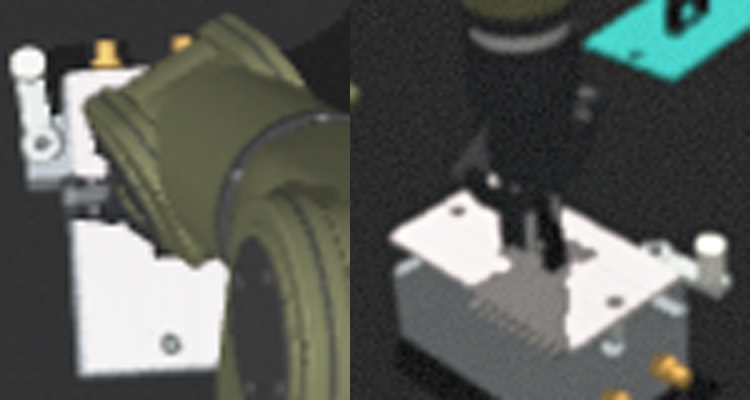

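```bash
python3 -c "
from h import *
f=bot.grab_frame('top'); s=bot.grab_frame('scene')
print(proj(f,uvz([[171,345]],275,170,5),.094)*1000)
print(proj(s,uvz([[107,211],[265,301]],205,150,4),.094)*1000)
# sub-pixel dark centroid of holes
def dc(fr,c,u0,v0,k,r):
  u,v=uvz(c,u0,v0,k).round().astype(int); p=fr['frame'][v-r:v+r+1,u-r:u+r+1].min(2).astype(float); w=np.clip(np.median(p)-20-p,0,None); yy,xx=np.mgrid[v-r:v+r+1,u-r:u+r+1]; print(p.astype(int)); return [(w*xx).sum()/w.sum(),(w*yy).sum()/w.sum()]
a=dc(f,[171,345],275,170,5,4); print(proj(f,a,.094)*1000)
for c in([107,211],[265,301]): a=dc(s,c,205,150,4,4); print(a,proj(s,a,.094)*1000)
"
```

```text
[[403.01946945 -15.82516656  94.        ]]
[[404.63464549 -13.92651237  94.        ]
 [563.38645956  -1.11577723  94.        ]]
[[243 244 243 242 242 243 243 242 242]
 [243 244 237 186 182 227 238 242 243]
 [243 239 188 119 116 156 218 241 242]
 [243 237 166 150 162 144 220 240 242]
 [243 240 202 129 130 124 202 241 243]
 [243 243 236 184 138 189 236 243 243]
 [243 244 243 241 241 242 243 243 243]
 [234 237 240 236 230 235 234 234 229]
 [206 209 205 189 186 187 181 170 166]]
[[401.47555552 -16.702227    94.        ]]
[[ 42  39  49  86 125 177 184 152  88]
 [ 35  67 123 174 211 245 251 226 160]
 [ 80 137 197 233 238 244 248 248 226]
 [179 215 231 223 204 197 221 244 246]
 [243 248 227 166 131 123 170 232 248]
 [248 248 231 183 136 133 195 238 246]
 [244 245 243 231 217 222 239 247 247]
 [244 245 243 244 241 243 245 246 245]
 [245 245 245 245 243 246 243 245 245]]
[np.float64(229.76462585034014), np.float64(199.42902494331065)] [[389.50833051  -8.19485323  94.        ]]
[[242 242 242 243 243 242 239 239 242]
 [242 242 242 243 241 241 242 243 242]
 [242 240 234 230 228 230 238 244 241]
 [241 226 187 168 161 183 214 237 244]
 [242 203 147 120 112 138 190 235 245]
 [240 223 189 151 147 173 212 232 228]
 [242 241 232 224 217 224 227 197 157]
 [239 242 244 242 235 223 192 147 114]
 [241 244 243 235 204 165 138 113 100]]
[np.float64(272.1937134502924), np.float64(226.6001461988304)] [[571.4128568   -3.52997202  94.        ]]
```

>>> servo_tool:
  increments:
    - [[0,0,0.6,0,0],[0,0,1.0,0,0],[0,0,1.3,0,0]]

```text
time: 11.65
position: [0.4858, -0.0084, 0.1094]
tool_rot: [-0.0, -0.035, 0.999, 0.0]
ft_force: [0.7, 0.3, -3.7]
finger_gap: 0.0148
finger_force: 70.1
```

```bash
python3 -c "
from h import *
go(485.3,-7.3,97,184.15)"
```

```text
inc [0.04 0.12 1.24] twist -0.002 | pos [485.8  -8.4 109.4] ang -175.99 tilt [-0.0003  0.    ] j [ 0.07  0.76 -0.24  2.09  0.5   0.34  1.06] t 11.65 F [ 0.7  0.3 -3.7] gap 14.8 70.1
```

>>> servo_tool:
  increments:
    - [[0,0,0.4,0,0],[0,0,0.8,0,0],[0,0,1.1,0,0]]

```text
time: 11.95
position: [0.4859, -0.0078, 0.0984]
tool_rot: [-0.0, -0.035, 0.999, 0.0]
ft_force: [-0.1, 1.9, -2.8]
finger_gap: 0.0146
finger_force: 70.2
```

```bash
python3 -c "
from h import *
go(485.3,-7.3,97,184.15)"
```

```text
inc [0.06 0.06 0.14] twist -0.002 | pos [485.9  -7.8  98.4] ang -175.96 tilt [-0.      0.0007] j [ 0.06  0.78 -0.22  2.1   0.51  0.31  1.05] t 11.95 F [-0.1  1.9 -2.8] gap 14.6 70.2
```

>>> servo_tool:
  increments:
    - [[0,0,0.15,0,0],[0,0,0.25,0,0],[0,0,0.25,0,0]]

```text
time: 12.25
position: [0.4857, -0.008, 0.0965]
tool_rot: [0.0, -0.035, 0.999, 0.0]
ft_force: [-0.9, 2.5, -1.0]
finger_gap: 0.0144
finger_force: 70.5
```

>>> servo_tool:
  increments:
    - [[0,0,0,0,0.5],[0,0,0,0,0.5],[0,0,0,0,0.5],[0,0,-4,0,0.5],[0,0,-8,0,0.5],[0,0,-12,0,0.5]]

```text
time: 12.85
position: [0.4855, -0.0088, 0.2176]
tool_rot: [-0.0, -0.035, 0.999, -0.0]
ft_force: [0.7, -0.7, -0.2]
finger_gap: 0.0431
finger_force: 0.0
```

```bash
python3 -c "
from h import *
go(575,77,200)
f=bot.grab_frame('top'); s=bot.grab_frame('scene'); save('t4.png',np.hstack([zoom(f['frame'],270,340,170,250,5),cv2.resize(zoom(s['frame'],205,305,170,270,4),(400,400))]))
P=cloud(s); z=P[...,2]; b=s['frame'].min(2)>215; m=b&win(P,205,305,180,260)&(z>.05)&(z<.08); A=P[m]; c=np.c_[A[:,:2]-A[:,:2].mean(0),np.ones(len(A))]; print(m.sum(),np.linalg.lstsq(c,A[:,2],rcond=None)[0])"
```

```text
inc [-9.53  7.93  1.75] twist 0.0 | pos [485.5  -8.8 217.6] ang -175.98 tilt [-0.0009 -0.0003] j [ 0.18  0.58 -0.41  2.    0.38  0.63  1.17] t 12.85 F [ 0.7 -0.7 -0.2] gap 43.1 0.0
1035 [0.00391071 0.0115585  0.06667115]
```

View pics/t4.png

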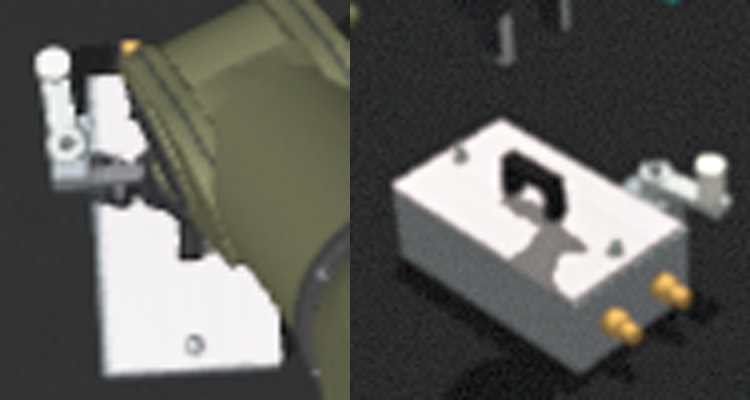

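>>> servo_tool:
  increments:
    - [[-4,3,0,0,0.6],[-8,6,0,0,0.6],[-9.7,7.9,0,0,0.6],[-9.7,7.9,0,0,0.6],[-9.7,7.9,3,0,0.6],[-9.7,7.9,5,0,0.6],[-9.7,7.9,5,0,0.6]]

```text
time: 13.65
position: [0.5742, 0.0752, 0.1633]
tool_rot: [-0.004, -0.035, 0.999, -0.001]
ft_force: [0.2, -0.2, 0.2]
finger_gap: 0.0514
finger_force: 0.0
```

```bash
python3 -c "
from h import *
go(576.8,76,104,184)
a=np.radians([10.9,0,-12,-24,-36,-48,-60,-72,-80,-86,-90]); k=lambda t:np.array([529.7+48*np.cos(t),67.4+48*np.sin(t)])
M=q2m(bot.read_state()['tool_rot']); print([list((M.T@np.r_[(k(t)-k(a[0]))/10,0]).round(2)[:2]) for t in a])"
```

```text
inc [-0.31  0.07  5.93] twist -0.0 | pos [574.2  75.2 163.3] ang -176.0 tilt [-0.0072 -0.003 ] j [-0.    0.76 -0.36  1.77  0.39  0.69  1.06] t 13.65 F [ 0.2 -0.2  0.2] gap 51.4 0.0
[[np.float64(0.0), np.float64(0.0)], [np.float64(-0.02), np.float64(-0.91)], [np.float64(0.15), np.float64(-1.9)], [np.float64(0.53), np.float64(-2.83)], [np.float64(1.09), np.float64(-3.66)], [np.float64(1.81), np.float64(-4.36)], [np.float64(2.66), np.float64(-4.89)], [np.float64(3.6), np.float64(-5.23)], [np.float64(4.26), np.float64(-5.35)], [np.float64(4.76), np.float64(-5.38)], [np.float64(5.1), np.float64(-5.37)]]
```

>>> servo_tool:
  increments:
    - [[-0.3,0.1,3,0,0.6],[-0.3,0.1,5.9,0,0.6],[-0.3,0.1,5.9,0,0.6],[-0.3,0.1,5.9,0,0.1],[-0.3,0.1,5.9,0,0],[-0.3,0.1,5.9,0,0],[-0.3,0.1,5.9,0,0],[-0.3,0.1,5.9,0,0]]
  squeeze: 20

```text
time: 14.45
position: [0.5812, 0.0785, 0.1091]
tool_rot: [0.002, -0.035, 0.999, 0.0]
ft_force: [-0.5, -0.8, 7.0]
finger_gap: 0.0189
finger_force: 20.8
```

```bash
python3 -c "
from h import *
go(576.8,76,104,184)"
```

```text
inc [ 0.45 -0.22  0.51] twist 0.0 | pos [581.2  78.5 109.1] ang -175.99 tilt [0.003  0.0003] j [-0.03  0.84 -0.31  1.79  0.44  0.57  1.02] t 14.45 F [-0.5 -0.8  7. ] gap 18.9 20.8
```

>>> servo_tool:
  increments:
    - [[0.2,-0.6,-0.2,0,0],[0.4,-1.1,-0.2,0,0],[0.5,-1.6,-0.2,0,0],[0.55,-2.1,-0.2,0,0],[0.75,-2.6,-0.2,0,0],[0.95,-3.0,-0.2,0,0],[1.25,-3.5,-0.2,0,0],[1.5,-3.9,-0.2,0,0]]

```text
time: 15.25
position: [0.5693, 0.0417, 0.1101]
tool_rot: [0.002, -0.036, 0.999, 0.003]
ft_force: [2.3, 6.3, -2.1]
finger_gap: 0.0185
finger_force: 21.1
```

```bash
python3 -c "
from h import *
go(533.1,19.5,106,184)"
```

```text
inc [ 3.77 -1.96  0.39] twist 0.002 | pos [569.3  41.7 110.1] ang -175.91 tilt [0.0041 0.0056] j [ 0.03  0.83 -0.32  1.84  0.46  0.54  1.06] t 15.25 F [ 2.3  6.3 -2.1] gap 18.5 21.1
```

>>> servo_tool:
  increments:
    - [[0.35,-0.4,0,0,0],[0.7,-0.8,0,0,0],[1.1,-1.1,0,0,0],[1.6,-1.4,0,0,0],[2.1,-1.65,0,0,0],[2.6,-1.8,0,0,0],[3.1,-1.9,0,0,0],[3.6,-1.95,0,0,0],[4.0,-1.95,0,0,0],[4.2,-1.95,0,0,0]]

```text
time: 16.25
position: [0.534, 0.0213, 0.1107]
tool_rot: [0.008, -0.037, 0.999, 0.004]
ft_force: [11.7, 7.3, -11.2]
finger_gap: 0.0188
finger_force: 20.1
```

```bash
python3 -c "
from h import *
go(533.1,19.5,106,184)
s=bot.grab_frame('scene'); save('t5.png',zoom(s['frame'],205,325,150,270,4))"
```

```text
inc [ 0.11 -0.17  0.47] twist 0.003 | pos [534.   21.3 110.7] ang -175.82 tilt [0.0149 0.0095] j [ 0.06  0.79 -0.29  1.96  0.49  0.44  1.04] t 16.25 F [ 11.7   7.3 -11.2] gap 18.8 20.1
```

View pics/t5.png

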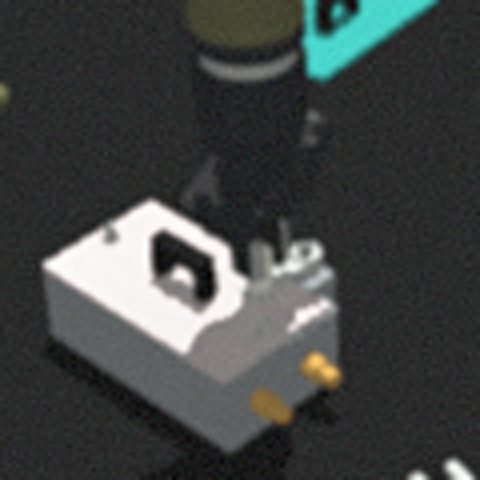

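>>> servo_tool:
  increments:
    - [[0.2,0.3,0.2,0,0],[0.2,0.3,0.2,0,0],[0.2,0.3,0.2,0,0.4],[0.2,0.3,0.2,0,0.5],[0.2,0.3,0.2,0,0.5],[0.2,0.3,-4,0,0.5],[0.2,0.3,-9,0,0.5],[0.2,0.3,-12,0,0.5]]

```text
time: 17.1
position: [0.5251, 0.0191, 0.2319]
tool_rot: [0.001, -0.035, 0.999, 0.0]
ft_force: [0.4, 0.2, -0.5]
finger_gap: 0.0431
finger_force: 0.0
```

>>> servo_tool:
  increments:
    - [[0,4,0,0,0.5],[0,9,0,0,0.5],[0,14,0,0,0.5],[0,19,0,0,0.5],[0,24,0,0,0.5],[0,29,0,0,0.5],[0,30,0,0,0.5],[0,30,0,0,0.5]]

```text
time: 17.9
position: [0.5023, 0.3206, 0.2288]
tool_rot: [-0.001, -0.038, 0.999, 0.0]
ft_force: [-0.5, -1.0, -0.1]
finger_gap: 0.0427
finger_force: 0.0
```

```bash
python3 -c "
from h import *
go(533.1,19.5,106,184)
f=bot.grab_frame('top'); s=bot.grab_frame('scene'); save('t6.png',np.hstack([zoom(f['frame'],265,345,170,250,5),zoom(s['frame'],205,305,170,270,4)]))"
```

```text
inc [ -0.83 -30.27  12.26] twist 0.005 | pos [502.3 320.6 228.8] ang -175.69 tilt [-0.0016  0.0007] j [-0.42  0.69 -0.39  1.67  0.33  0.84  0.7 ] t 17.9 F [-0.5 -1.  -0.1] gap 42.7 0.0
```

View pics/t6.png

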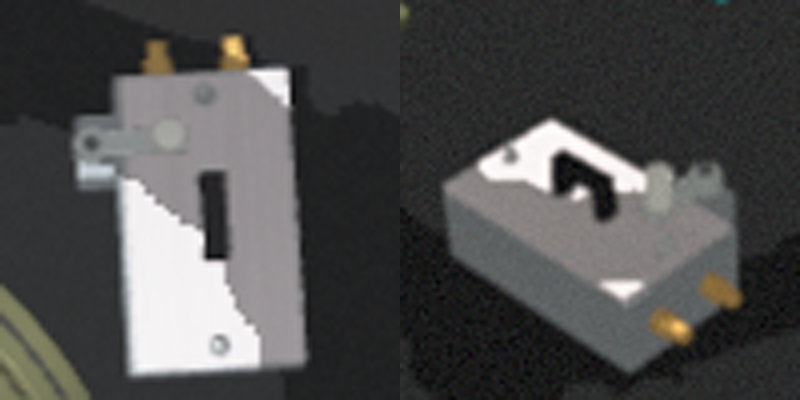

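```bash
python3 -c "
from h import *
f=bot.grab_frame('top')
k=proj(f,uvz([[169,132]],265,170,5),.109)[0]*1000; p=proj(f,uvz([[91,142]],265,170,5),.079)[0]*1000; e=proj(f,uvz([[178,152],[183,152]],265,170,5),.079)*1000
b=proj(f,uvz([[205,94],[220,344]],265,170,5),.08)*1000; print(k,p,b.round(1)); d=k-p; print(np.degrees(np.arctan2(d[1],d[0])),np.hypot(d[0],d[1])); d=b[0]-b[1]; print(np.degrees(np.arctan2(d[1],d[0]))-90)"
```

```text
[533.42847109  17.90969718 109.        ] [530.65321596  65.91672659  79.        ] [[562.   -5.7  80. ]
 [404.4 -16.   80. ]]
-86.69145062747734 48.087180349911826
-86.25771357076299
```

The arm measures 0° from closed, within error: -86.7° against the box's -y direction at about -86.2°. The stop's reaction force was also felt.

```bash
python3 -c "
from rig import bot
print(bot.hand_in())"
```

```text
the job is handed in; nothing more can be done
None
```

The filter box is closed and handed in at about 18 s of the 67 s limit: the cartridge is flat in the box with its rib up, the cover is seated on both pins, the hold-down arm is at its stop, and the beaker, jar and wrench were not touched.

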